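Stand the fallen bookend back up against the binders

ROBOT

A 6-joint arm with a two-finger parallel gripper is mounted at the origin on the work surface. World frame = base frame: x ahead of the robot, y to its left, z up, the work surface at z = 0. Lengths are in mm, angles in rad, forces in N, time in s.
With the tool pointing down it reaches from about 300 to 825 mm from the base axis. Payload 5.4 kg.
Tool frame: the origin (TCP) lies at the centre of the arm's flange, where the gripper is bolted on; the fingertips stand 190 mm ahead of it and the grasp point (between the pads) lies 171 mm ahead of it; z points along the fingers, y is the direction in which the jaws open and shut (so a half turn about z gives the same grasp; the last joint's range is limited). The gripper opens to 92 mm and grips with 3 to 60 N. Pads are 20 mm wide; open, the fingers measure 128 mm over their backs; the gripper's body (75 mm by 189 mm) begins 69 mm behind the grasp point.
Start: joints at [-1.312, 0.158, 1.597, -0, 1.386, -0.21], TCP at [259.77, -512.959, 404.701] pointing down, gripper open.
Joint ranges: [-2.91, 2.91], [-0.94, 2.29], [0.18, 2.7], [-1.29, 4.43], [0.17, 2.64], [-3, 3]. Speed limits (rad/s): [2.57, 2.57, 3.14, 3.14, 3.14, 3.14].

INTERFACE

Orientations are given as a unit quaternion [x, y, z, w].
In Python, from plant import r gives the robot as it stands.
- The arm moves only by the shell command python3 -m creep 'ROWS' [OPENING]. ROWS is JSON, a list of rows, each a list of 4 numbers: the shift along the world's x, y, z as a fraction of full scale, then the turn about the world's z as a fraction of full scale. A call has 1 to 12 rows; each row shifts and turns the commanded pose from where the row before left it; what a row does not reach is not made up. Full scale, the value 1, is 0.3 m for a shift and 180 degrees for a turn. A row lasts 1/12 s, in which the tool goes at most 41.7 mm and 7.16 degrees, less where a joint would pass 70% of its speed; a pose out of reach is approached as far as the arm can. A call with a number of a shift or a turn outside -1 to 1 is refused whole. A call with a gripper value outside its range is refused whole. OPENING is the finger opening in mm, from 0 to 91.9, set as the call begins (- or left out, the last holds). The fingers move at their own pace and stop on an object; the grip force is fixed at half the most. Time passes only in rows, so rows that do not move let the fingers close. It gives the time, the measured TCP pose, the force and the opening at its end, in the units of the state.
- r.get_state(): the state, without advancing time (a new reading comes with each control period).
- r.grab_frame(name): name is "scene" or "top"; returns a dict with "frame" (480x640x3 uint8, red, green, blue), "z_map" (480x640 float32, mm along the optical axis (not along the pixel's ray), 0 where there is no reading), "fx", "fy", "cx", "cy" (pixels), "dist" ([k1, k2, p1, p2, k3] as OpenCV has them; the pictures are not rectified), "R" (3x3) and "t" (3): a world point X has camera coordinates R X + t. Camera axes: x right, y down, z forward; pixel columns grow to the right and rows downward; lengths in mm; the calibration is good to about 2 mm. A picture is of the moment at which its call begins.
- r.job_done(): hands the job in, once; it reports no verdict.
Trained networks look in a picture, given as the dict that the camera call returned (one of the last four; its "shot" number tells which), for a name from the list of things; names that differ only in an ending like _2 or _b are one class to them, and where a whole thing is asked for, a point or a joint stands for the part that bears it (a point fixed in the world has none). Each returns a list of dicts, best first, with "confidence" (0 to 1); they miss things now and then, are a little off and sometimes report something else, mostly with a low value. They report only what shows in the picture. A call takes as long as a camera call. They do not tell look-alikes from the thing itself.
- r.outline_of(picture, label): "region" (480x640 bool, what is visible of it) and "bbox" ([centre column, centre row, width, height] in pixels, round what is visible of it).
- r.tip_of(picture, label): "location" ([column, row] in pixels: a listed point, or the origin of a listed thing).
The state is a dict: "t": time; "joint_pos": joint angles; "qvel": joint speeds; "tau": joint torques, N m; "position": TCP position; "orientation": TCP orientation; "force": force on the tool from outside, world axes, zero at the start; "torque": the same for the moment, N m; "grip_width": finger opening in mm.
Only numpy, scipy, OpenCV 4.12 (cv2) and the standard library are available. Lean on these libraries where they do the work, as an engineer would, in place of code of your own. Each camera call takes 0.05 s, during which the arm holds its last target.

TASK

The red bookend at the open end of the binder row has fallen over: push its raised foot over, away from the binders, so that it stands on its foot again, then push it along the desk until the back of its upright plate is flat against the end binder, near the middle of the cover. Only push it with the fingers, never lift it off the desk, and do not shift or knock over anything else on the desk.

Things in the scene. Friction and masses are not known exactly. Their poses are not given: they have to be found in the camera images.
- bookend: Loose L-shaped red steel bookend, fallen over, 0.5-0.8 kg, 100 mm wide (own x). Origin: middle of the heel's outer edge. Upright plate: along own +y, 130 long, 5 thick (z 0-5); its back face is z=0. Weighted foot: along own +z, 110 long, 18 thick (y 0-18); its rubber sole is y=0. Start: z up, plate flat on the desk pointing at the binders within 15 deg. Standing: y up, foot pointing away from them.
- bookend_toe (a point): Middle of the free end of the bookend's foot, at (0, 9, 110) mm in its frame: the top of the raised foot at the start; 9 mm above the desk when it stands. Pushed near there, away from the binders, the bookend turns about its heel, whose rubber edge grips the desk; after about 35 degrees it falls onto its sole by itself.
- bookend_cornerL (a point): One end of the bookend's heel edge, at (-50, 0, 0) mm in the bookend's frame; on the desk at all times, at the foot of the plate's back face.
- bookend_cornerR (a point): The other end of the heel edge, at (50, 0, 0) mm in the bookend's frame.
- binders: Tight row of five ring binders standing on the desk, 195 mm deep (its x), 215 tall, 198 long (its +y); heavy, does not move. Origin: on the desk, mid-foot of the open end; the plane y=0 is the bare cover of the blue end binder, facing own -y, towards the fallen bookend. A second red bookend, already standing at the far +y end, is fixed: leave it.
- stamp: A small black and red self-inking office stamp, 52 x 34 mm, 82 mm tall. A loose bystander, not to be disturbed; origin at the centre of its underside.
- pen_cup: A dark steel pen cup, 76 mm across, 95 mm tall, pens sticking out to about 150 mm. A loose bystander, not to be disturbed; origin at the centre of its underside.
- stapler: A black and grey stapler, 30 mm wide, 125 mm long along its own y, about 65 mm tall. A loose bystander, not to be disturbed; origin at the centre of its underside.
- water_bottle: A clear round bottle with a blue label, 62 mm across, 200 mm tall. A loose bystander, not to be disturbed; origin at the centre of its underside.
- paper_cup: A brown cardboard cup, 76 mm across, 100 mm tall. A loose bystander, not to be disturbed; origin at the centre of its underside.
- mouse: A black computer mouse, 105 mm long along its own x, 60 mm wide, 34 mm tall. A loose bystander, not to be disturbed; origin at the centre of its underside.
Not all that is in view belongs to the job. Several things look just like the bookend: the one meant starts farthest to the robot's left.

How it is judged:
By the outcome, as a careful person would: the job done as asked, in the order asked, and still so for the second after the job is handed in, with the robot touching nothing.
It also fails if it takes over 56 s, if anything falls off the work surface, if the arm or the gripper's body presses on something with over 40 N, if the wrist force passes 120 N, or if a joint passes its speed limit or range.

## Working session

There is one attempt and no reset: what is moved stays moved. The work goes in short steps, Python scripts to look and compute and a shell command to move; the robot and the scene stay as the last step left them, time stands still between calls to the robot, and variables do not carry over. Pictures are saved under pics/ and viewed, and the job is handed in when it is done.

```bash
ls; mkdir -p pics
cat > h.py <<'E'
import numpy as np, cv2
from plant import r
def K(p): return np.array([[p["fx"],0,p["cx"]],[0,p["fy"],p["cy"]],[0,0,1.]])
def world(p,uv,z=None):
    uv=np.array(uv,float).reshape(-1,1,2)
    n=cv2.undistortPoints(uv,K(p),np.array(p["dist"],float)).reshape(-1,2)
    R=np.array(p["R"]);t=np.array(p["t"]);d=np.c_[n,np.ones(len(n))]
    if z is None:
        u=uv.reshape(-1,2).round().astype(int)
        d=d*p["z_map"][u[:,1],u[:,0]][:,None]
        return (d-t)@R
    c=-R.T@t; w=d@R
    return c+w*((z-c[2])/w[:,2])[:,None]
def save(p,n): cv2.imwrite("pics/"+n,p["frame"][:,:,::-1])
def cloud(p):
    v,u=np.nonzero(p["z_map"]>0)
    return np.c_[u,v],world(p,np.c_[u,v])
E
python3 - <<'E'
from h import *
for c in("scene","top"):
    p=r.grab_frame(c); save(p,c+"0.png")
    print(c,(-np.array(p["R"]).T@np.array(p["t"])).round())
    for l in["bookend","binders","stamp","pen_cup","stapler","water_bottle","paper_cup","mouse"]:
        print(l,[(np.round(o["bbox"]).tolist(),round(o["confidence"],2)) for o in r.outline_of(p,l)][:5], [(np.round(o["location"]).tolist(),round(o["confidence"],2)) for o in r.tip_of(p,l)][:5])
    for l in["bookend_toe","bookend_cornerL","bookend_cornerR"]:
        for o in r.tip_of(p,l): print(l,np.round(o["location"]),round(o["confidence"],2),world(p,o["location"],110 if "toe" in l else 0).round(),world(p,o["location"]).round())
print(r.get_state())
E
```

```text
pics
scene [1309. -233. 1314.]
bookend [([410.0, 264.0, 59.0, 55.0], 0.88), ([301.0, 190.0, 58.0, 74.0], 0.81), ([312.0, 348.0, 70.0, 61.0], 0.73)] [([331.0, 362.0], 0.89), ([288.0, 188.0], 0.86), ([386.0, 276.0], 0.78)]
binders [([518.0, 227.0, 134.0, 127.0], 0.55)] [([461.0, 256.0], 0.64), ([389.0, 278.0], 0.55)]
stamp [([470.0, 320.0, 24.0, 35.0], 0.92)] [([468.0, 326.0], 0.63), ([396.0, 255.0], 0.35)]
pen_cup [([413.0, 331.0, 41.0, 51.0], 0.68)] [([409.0, 342.0], 0.58)]
stapler [([232.0, 227.0, 49.0, 25.0], 0.86)] [([231.0, 235.0], 0.91)]
water_bottle [([199.0, 287.0, 36.0, 56.0], 0.77)] [([201.0, 303.0], 0.74)]
paper_cup [([149.0, 242.0, 38.0, 45.0], 0.69)] [([155.0, 252.0], 0.9), ([460.0, 258.0], 0.48)]
mouse [([241.0, 324.0, 33.0, 40.0], 0.84)] []
bookend_toe [332. 341.] 0.83 [[ 767. -179.  110.]] [[ 766. -179.  107.]]
bookend_toe [397. 254.] 0.64 [[556.  -8. 110.]] [[556.  -8. 110.]]
bookend_toe [286. 164.] 0.56 [[ 254. -261.  110.]] [[ 248. -261.  103.]]
bookend_cornerL [318. 381.] 0.96 [[ 813. -214.    0.]] [[ 813. -214.   -1.]]
bookend_cornerL [379. 263.] 0.7 [[510. -38.  
[... 1936 characters left out ...]
. 173.   0.]] [[497. 172.   5.]]
{'t': 2.0, 'joint_pos': array([-1.31207890e+00,  1.58394379e-01,  1.59699264e+00,  5.77822881e-06,
        1.38620339e+00, -2.10105107e-01]), 'qvel': array([-0.00056769,  0.00062178, -0.00166906, -0.001442  , -0.00087933,
       -0.00158492]), 'tau': array([-8.55863800e-05, -3.85567224e+01, -3.22357035e+01,  7.01225339e-02,
        3.07133887e-02, -6.20049292e-06]), 'position': array([ 259.78133801, -512.95471719,  404.70799939]), 'orientation': array([9.72651379e-01, 2.32269876e-01, 2.86649921e-06, 1.05417935e-06]), 'force': array([0.11212055, 0.53767944, 0.54173939]), 'torque': array([-0.00462217,  0.00224352, -0.0390048 ]), 'grip_width': 91.83721041915531}
```

View pics/scene0.png

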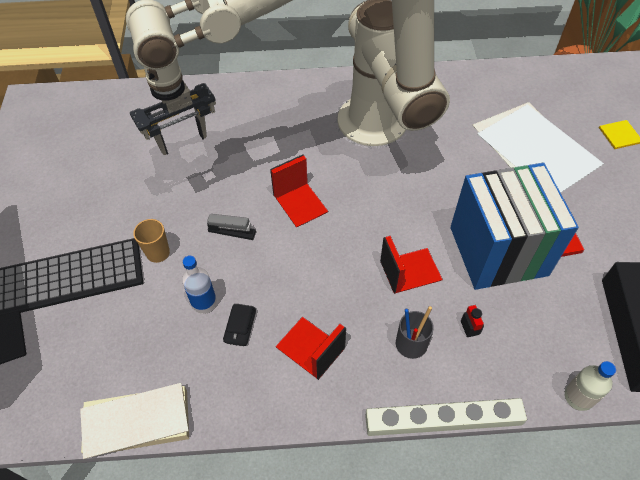

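View pics/top0.png

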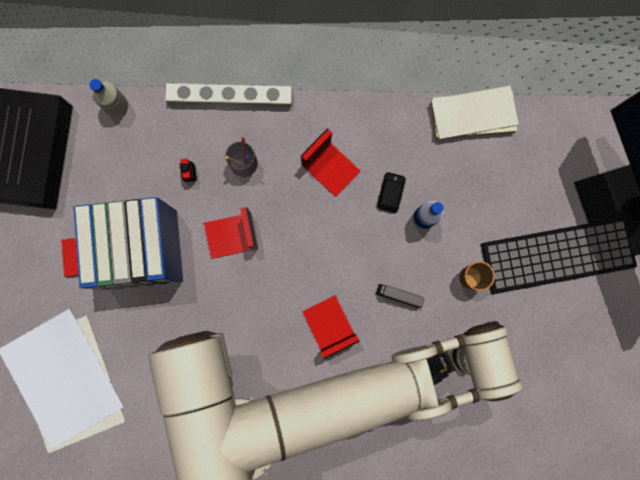

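Run:
```python
from h import *
P=[]
for c in("scene","top"):
    p=r.grab_frame(c); uv,X=cloud(p); C=p["frame"][uv[:,1],uv[:,0]].astype(float); P.append(np.c_[X,C])
    for l in["binders","stamp","pen_cup","bookend"]:
        for o in r.outline_of(p,l):
            m=o["region"]&(p["z_map"]>0);v,u=np.nonzero(m);Y=world(p,np.c_[u,v])
            print(c,l,round(o["confidence"],2),np.percentile(Y,[3,50,97],axis=0).round().tolist())
P=np.vstack(P);np.save("P.npy",P)
# height map
x0,x1,y0,y1=380,860,-260,420
img=np.zeros((x1-x0,y1-y0,3),np.uint8)
k=(P[:,0]>x0)&(P[:,0]<x1-1)&(P[:,1]>y0)&(P[:,1]<y1-1);Q=P[k];Q=Q[np.argsort(Q[:,2])]
for q in Q: cv2.circle(img,(int(y1-1-q[1]),int(x1-1-q[0])),2,tuple(q[[5,4,3]]),-1)
cv2.imwrite("pics/ortho0.png",img)
# cover plane: blue vertical points
k=(P[:,0]>400)&(P[:,0]<620)&(P[:,1]>60)&(P[:,1]<220)&(P[:,2]>30)&(P[:,2]<190)
B=P[k]
for a in range(400,620,20):
    s=B[(B[:,0]>=a)&(B[:,0]<a+20)]
    if len(s)>5: print(a,len(s),np.percentile(s[:,1],[5,25,50,75]).round(1))
# bookend foot top / plate
k=(abs(P[:,0]-550)<90)&(P[:,1]>-70)&(P[:,1]<160)&(P[:,3]>1.6*P[:,4])&(P[:,3]>60)
B=P[k]
for lo,hi in((102,118),(2,10)):
    s=B[(B[:,2]>lo)&(B[:,2]<hi)]
    print(lo,len(s),s[:,2].mean(),cv2.minAreaRect(s[:,:2].astype(np.float32)))
    if len(s): print(np.percentile(s[:,:3],[1,50,99],axis=0).round())
```

```text
scene binders 0.79 [[414.0, 166.0, 15.0], [542.0, 253.0, 209.0], [603.0, 377.0, 219.0]]
scene stamp 0.98 [[685.0, 136.0, 7.0], [715.0, 148.0, 51.0], [732.0, 170.0, 84.0]]
scene pen_cup 0.63 [[700.0, -27.0, 1.0], [733.0, 10.0, 60.0], [774.0, 44.0, 140.0]]
scene bookend 0.91 [[238.0, -297.0, -0.0], [277.0, -240.0, 9.0], [361.0, -179.0, 110.0]]
scene bookend 0.64 [[489.0, -33.0, 0.0], [549.0, 28.0, 8.0], [599.0, 100.0, 112.0]]
scene bookend 0.59 [[671.0, -291.0, -1.0], [742.0, -224.0, 7.0], [805.0, -154.0, 112.0]]
top binders 0.77 [[395.0, 164.0, 14.0], [487.0, 258.0, 212.0], [586.0, 456.0, 219.0]]
top binders 0.3 [[611.0, -430.0, 5.0], [657.0, -397.0, 27.0], [708.0, -366.0, 38.0]]
top stamp 0.56 [[678.0, 134.0, 9.0], [699.0, 146.0, 61.0], [725.0, 165.0, 84.0]]
top stamp 0.43 [[356.0, -474.0, -2.0], [381.0, -419.0, 52.0], [405.0, -366.0, 63.0]]
top pen_cup 0.81 [[696.0, -29.0, -2.0], [735.0, 8.0, 44.0], [768.0, 42.0, 138.0]]
top pen_cup 0.69 [[485.0, -33.0, -5.0], [535.0, 34.0, 5.0], [587.0, 98.0, 111.0]]
top bookend 0.85 [[484.0, -34.0, -4.0], [534.0, 33.0, 5.0], [587.0, 98.0, 111.0]]

[... 216 characters left out ...]
[160.7 162.5 163.6 164.5]
440 285 [163.4 165.  166.  167. ]
460 291 [166.3 167.5 168.5 169.7]
480 301 [168.9 170.4 171.5 172.6]
500 291 [171.4 172.8 173.8 174.9]
520 311 [174.3 175.5 176.5 177.6]
540 309 [176.7 178.  179.2 180.3]
560 310 [179.4 180.7 181.7 182.9]
580 353 [182.1 183.7 184.8 186.3]
600 467 [186.2 191.2 200.1 208.6]
102 452 109.18054083261002 ((548.914794921875, -16.148643493652344), (104.07769775390625, 20.675756454467773), 13.426240921020508)
[[500. -33. 103.]
 [549. -17. 109.]
 [598.   0. 116.]]
2 1836 5.328489733433505 ((536.565673828125, 38.295528411865234), (106.03713989257812, 130.74314880371094), 12.829756736755371)
[[481.  -9.   2.]
 [537.  55.   5.]
 [591. 105.  10.]]
```

The scene view shows three fallen red bookends: near pixel (410,264), (300,190) and (312,345). The binder row is at (515,225), the pen cup at (413,331) and the stamp at (472,320). The top view agrees.

The target is the leftmost one, at (231,233) in the top view:
- **Bookend:** its toe is at about (549,-16,109), and its heel line runs at 13.2° with its centre near (551,-25).
- **End cover:** centre near (504,173), running at 7.5°.

I'll swing the gripper over it now.

```bash
python3 -m creep '[[0.058,0.11,0,0.026],[0.058,0.11,0,0.026],[0.058,0.11,0,0.026],[0.058,0.11,0,0.026],[0.058,0.11,0,0.026],[0.058,0.11,0,0.026],[0.058,0.11,0,0.026],[0.058,0.11,0,0.026],[0.058,0.11,0,0.026],[0.058,0.11,0,0.026],[0.058,0.11,0,0.026],[0.058,0.11,0,0.026]]' 60
python3 - <<'E'
from h import *
from scipy.spatial.transform import Rotation as Ro
s=r.get_state();a=Ro.from_quat(s["orientation"]).as_matrix()[:,1];print(s["position"],np.degrees(np.arctan2(a[1],a[0])),s["joint_pos"].round(2))
P=np.load("P.npy")
B=P[(P[:,0]>380)&(P[:,0]<630)&(P[:,1]>150)&(P[:,1]<215)&(P[:,2]>30)&(P[:,2]<200)]
B=B[(B[:,0]>425)&(B[:,0]<590)]
f=np.polyfit(B[:,0],B[:,1],1)
for _ in range(5):
    e=B[:,1]-np.polyval(f,B[:,0]);f=np.polyfit(B[abs(e)<3,0],B[abs(e)<3,1],1)
print(np.degrees(np.arctan(f[0])),f)
C=P[(P[:,2]>30)&(P[:,2]<200)&(abs(P[:,1]-np.polyval(f,P[:,0]))<3)&(P[:,0]>380)&(P[:,0]<630)]
print(np.percentile(C[:,0],[0.5,1,2,98,99,99.5]))
E
```

```text
t: 3.5
position: [469.0, -115.1, 405.0]
orientation: [0.748, 0.664, 0.0, 0.0]
force: [1.2, -0.3, -0.6]
grip_width: 59.8
[ 469.04567174 -115.12134396  405.00472757] -6.75079279844133 [-0.49 -0.09  1.85 -0.    1.38 -0.37]
7.454944817870909 [  0.13085259 107.20712312]
[410.44160149 412.41755504 415.24097035 602.28710892 604.13877575
 605.1681012 ]
```

```bash
python3 -m creep '[[0.06,0.11,0,0.028],[0.06,0.11,0,0.028],[0.06,0.11,0,0.028],[0.06,0.11,0,0.027],[0,0,0,0],[0,0,-0.1,0],[0,0,-0.1,0],[0,0,0,0],[0,0,0,0]]'
python3 - <<'E'
from h import *
from scipy.spatial.transform import Rotation as Ro
s=r.get_state();a=Ro.from_quat(s["orientation"]).as_matrix()[:,1];print(s["position"],np.degrees(np.arctan2(a[1],a[0])),s["joint_pos"].round(2))
p=r.grab_frame("scene");save(p,"s1.png")
E
```

```text
t: 4.25
position: [539.9, 14.9, 343.5]
orientation: [0.623, 0.782, -0.001, -0.002]
force: [0.5, 0.1, 1.6]
grip_width: 60.2
[539.8915389   14.87260266 343.50540352] 12.967555535780454 [-0.2   0.12  1.76 -0.    1.26 -0.42]
```

View pics/s1.png

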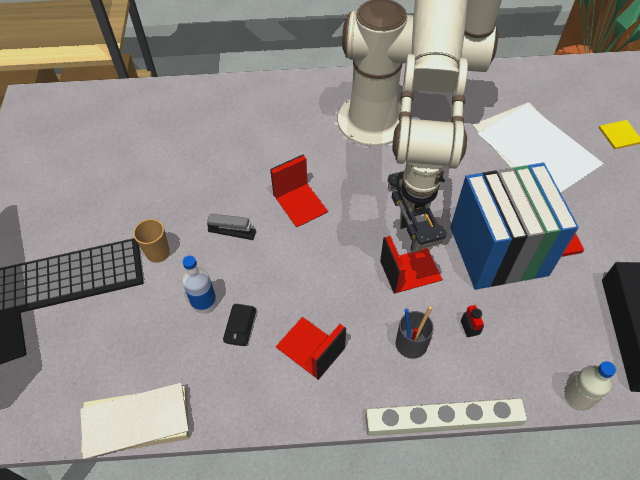

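The gripper is centred over the plate, on the binder side of the raised foot, around (420,225). I'll lower it and push the toe away from the binders.

```bash
python3 -m creep '[[0,0,-0.07,0],[0,0,-0.07,0],[0,0,-0.07,0],[0,0,0,0],[0.0045,-0.0195,0,0],[0.0045,-0.0195,0,0],[0.0045,-0.0195,0,0],[0.0045,-0.0195,0,0],[0.0045,-0.0195,0,0],[0.0045,-0.0195,0,0],[0.0045,-0.0195,0,0],[0,0,0,0]]'
python3 - <<'E'
from h import *
p=r.grab_frame("scene");cv2.imwrite("pics/s2.png",cv2.resize(p["frame"][180:330,320:540,::-1],(660,450)))
E
```

```text
t: 5.3
position: [550.3, -27.2, 281.8]
orientation: [0.623, 0.782, -0.0, 0.0]
force: [0.4, 1.5, 0.4]
grip_width: 59.9
```

View pics/s2.png

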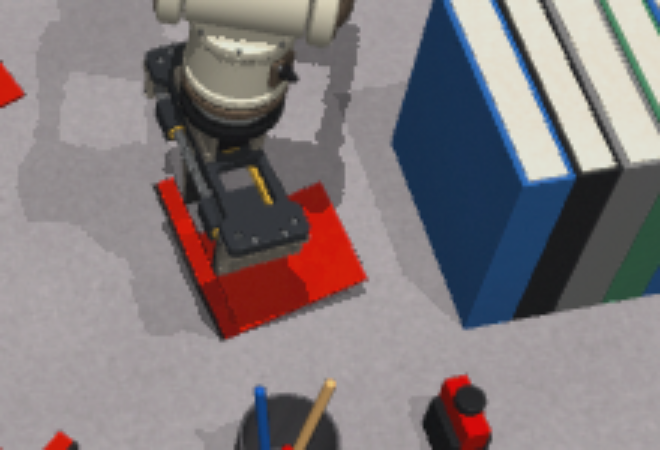

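The fingers are pushing the foot and the plate is lifting off the desk, so it is tilting as planned. I'll continue.

```bash
python3 -m creep '[[0.0045,-0.0195,0,0],[0.0045,-0.0195,0,0],[0.0045,-0.0195,0,0],[0.0045,-0.0195,0,0],[0.0045,-0.0195,0,0],[0.0045,-0.0195,0,0],[0,0,0,0],[0,0,0,0]]'
python3 - <<'E'
from h import *
p=r.grab_frame("scene");cv2.imwrite("pics/s3.png",cv2.resize(p["frame"][180:330,320:540,::-1],(660,450)))
E
```

```text
t: 6.02
position: [558.2, -61.5, 281.7]
orientation: [0.623, 0.782, 0.0, 0.0]
force: [-0.1, -0.5, 0.3]
grip_width: 60.3
```

View pics/s3.png

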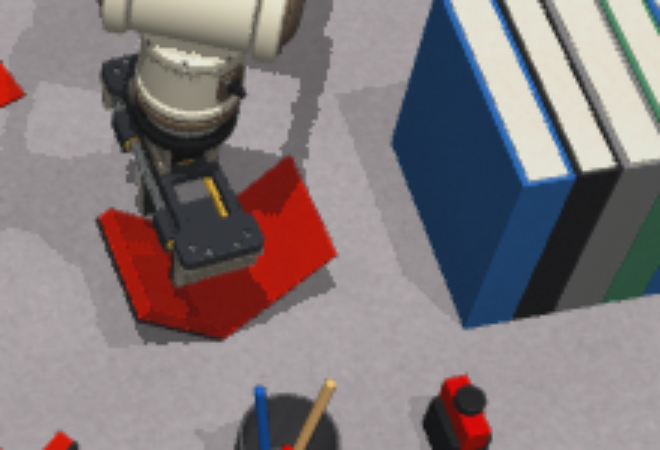

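```bash
python3 -m creep '[[0.0045,-0.0195,0,0],[0.0045,-0.0195,0,0],[0,0,0,0],[0,0,0,0],[0,0,0,0],[0,0,0,0]]'
python3 - <<'E'
from h import *
p=r.grab_frame("scene");cv2.imwrite("pics/s4.png",cv2.resize(p["frame"][180:330,320:540,::-1],(660,450)))
E
```

```text
t: 6.57
position: [560.8, -72.6, 281.7]
orientation: [0.622, 0.783, 0.0, -0.0]
force: [-1.1, 0.8, -0.6]
grip_width: 60.1
```

View pics/s4.png

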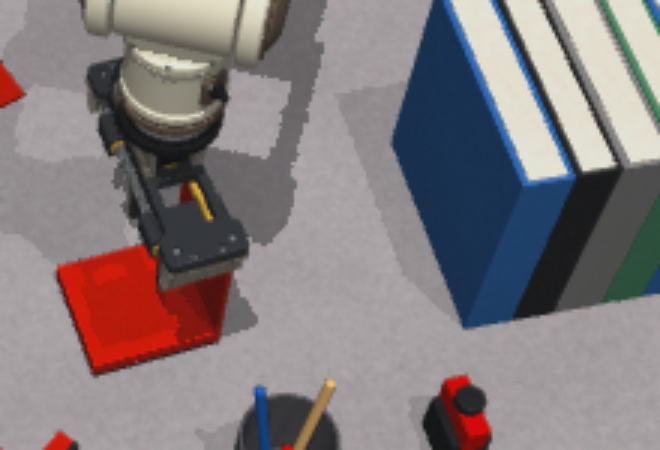

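It now stands on its foot. I'll back off past the toe and measure.

```bash
python3 -m creep '[[0.025,-0.1,0,0],[0.025,-0.1,0,0],[0.025,-0.1,0,0],[0.007,-0.03,0,0],[0,0,0,0],[0,0,0,0]]'
cat > m.py <<'E'
from h import *
import sys
from scipy.spatial.transform import Rotation as Ro
n=sys.argv[1]
s=r.get_state();a=Ro.from_quat(s["orientation"]).as_matrix()[:,1];print(s["position"].round(1),"yaw",np.degrees(np.arctan2(a[1],a[0])).round(2),"F",s["force"].round(1),"t",s["t"])
P=[]
for c in("scene","top"):
    p=r.grab_frame(c); save(p,c+n+".png")
    if c=="scene": cv2.imwrite("pics/crop"+n+".png",cv2.resize(p["frame"][180:330,320:540,::-1],(660,450)))
    uv,X=cloud(p);P.append(np.c_[X,p["frame"][uv[:,1],uv[:,0]].astype(float)])
    for l in["bookend_toe","bookend_cornerL","bookend_cornerR"]:
        for o in r.tip_of(p,l):
            w=world(p,o["location"],9 if "toe" in l else 0)[0].round()
            if w[1]>-170 and 430<w[0]<650: print(c,l,round(o["confidence"],2),w)
P=np.vstack(P)
B=P[(P[:,0]>430)&(P[:,0]<650)&(P[:,1]>-160)&(P[:,1]<195)&(P[:,3]>1.6*P[:,4])&(P[:,3]>1.6*P[:,5])&(P[:,3]>60)]
for nm,lo,hi in(("foot",13,22),("platetop",127,134),("plate",40,122)):
    q=B[(B[:,2]>lo)&(B[:,2]<hi)]
    if len(q)>20:
        print(nm,len(q),[np.round(v,1) for v in cv2.minAreaRect(q[:,:2].astype(np.float32))],q[:,:3].mean(0).round(1))
        if nm=="plate":
            f=np.polyfit(q[:,0],q[:,1],1)
            for _ in range(5):
                e=abs(q[:,1]-np.polyval(f,q[:,0]));k=e<3;f=np.polyfit(q[k,0],q[k,1],1)
            print("plate face: angle",np.degrees(np.arctan(f[0])).round(2),"y at mean",q[:,0].mean().round(1),np.polyval(f,q[:,0].mean()).round(1),"n",k.sum(),"x",np.percentile(q[k,0],[1,99]).round(1))
E
python3 m.py 5
```

```text
t: 7.12
position: [585.2, -171.3, 281.4]
orientation: [0.623, 0.782, 0.0, -0.001]
force: [-0.4, -0.1, 0.9]
grip_width: 59.8
[ 585.2 -171.3  281.4] yaw 12.96 F [-0.4 -0.1  0.9] t 7.1167
scene bookend_toe 0.66 [ 587. -128.    9.]
scene bookend_toe 0.27 [558. -24.   9.]
scene bookend_cornerL 0.95 [501. -37.   0.]
scene bookend_cornerR 0.8 [602. -11.   0.]
top bookend_toe 0.91 [ 569. -140.    9.]
top bookend_cornerR 0.93 [608. -23.   0.]
foot 1658 [array([566. , -81.9]), array([104.9, 115.1]), np.float64(10.7)] [572.6 -83.5  17.6]
platetop 98 [array([553.3, -30.7]), array([98.6,  8.5]), np.float64(12.4)] [558.5 -29.3 129.8]
plate 393 [array([555. , -32.2]), array([101.8,   7.8]), np.float64(14.6)] [559.2 -30.2  82.2]
plate face: angle 13.16 y at mean 559.2 -30.1 n 371 x [507.2 603.1]
```

```bash
sleep 1
```

```text
(no output)
```

View pics/scene5.png

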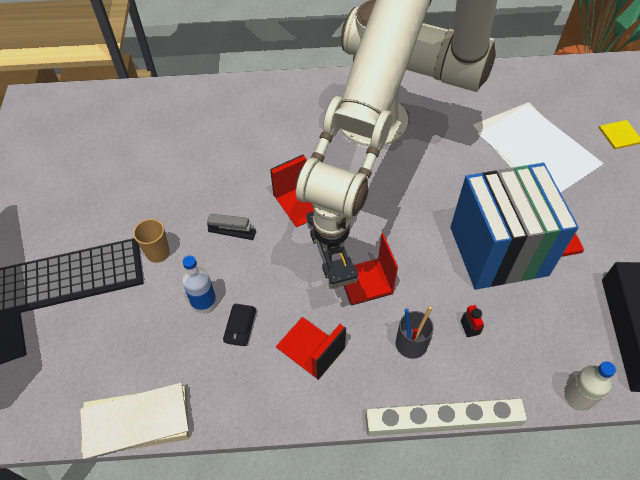

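```bash
python3 -m creep '[[0,0,-0.094,0],[0,0,-0.094,0],[0,0,-0.094,0],[0,0,0,0],[0,0,0,0],[-0.006,0.026,0,0],[-0.006,0.026,0,0],[-0.006,0.026,0,0],[-0.006,0.026,0,0],[-0.006,0.026,0,0],[-0.006,0.026,0,0],[0,0,0,0]]'; python3 m.py 6
```

```text
t: 8.52
position: [574.9, -123.7, 198.2]
orientation: [0.622, 0.783, 0.0, 0.001]
force: [0.7, -0.5, 0.1]
grip_width: 60.1
[ 574.9 -123.7  198.2] yaw 13.07 F [ 0.7 -0.5  0.1] t 8.5167
scene bookend_toe 0.92 [ 574. -105.    9.]
scene bookend_cornerL 0.75 [502. -30.   0.]
scene bookend_cornerR 0.96 [598.  -2.   0.]
top bookend_toe 0.9 [ 571. -118.    9.]
top bookend_cornerR 0.6 [600.  -3.   0.]
foot 1177 [array([560.2, -57.6]), array([103.5, 110.1]), np.float64(13.1)] [557.3 -48.9  17.4]
platetop 87 [array([580.7, -39.9]), array([ 83.4, 138.5]), np.float64(43.4)] [557.1  -7.8 130. ]
plate 416 [array([583.8, -40.5]), array([ 87.4, 149.4]), np.float64(45.9)] [554.2  -8.7  82.5]
plate face: angle 12.99 y at mean 554.2 -8.0 n 392 x [501.3 598.5]
```

View pics/crop6.png

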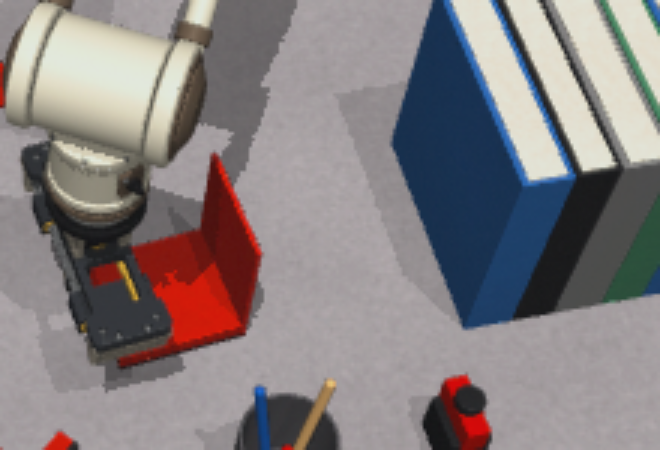

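The bookend slides straight with the fingers, still at 13°. I'll push on, turning gently towards the cover's 7.5°.

```bash
python3 -m creep '[[-0.0087,0.0293,0,-0.0016],[-0.0087,0.0293,0,-0.0016],[-0.0087,0.0293,0,-0.0016],[-0.0087,0.0293,0,-0.0016],[-0.0087,0.0293,0,-0.0016],[-0.0087,0.0293,0,-0.0016],[-0.0087,0.0293,0,-0.0016],[-0.0087,0.0293,0,-0.0016],[-0.0087,0.0293,0,-0.0016],[-0.0087,0.0293,0,-0.0016],[-0.0087,0.0293,0,-0.0016],[0,0,0,0]]'; python3 m.py 7
```

```text
t: 9.92
position: [545.0, -26.2, 196.7]
orientation: [0.644, 0.765, 0.0, -0.001]
force: [-0.7, -1.0, 0.1]
grip_width: 60.2
[545.  -26.2 196.7] yaw 9.87 F [-0.7 -1.   0.1] t 9.9167
scene bookend_toe 0.75 [548.  -4.   9.]
scene bookend_cornerL 0.95 [480.  81.   0.]
scene bookend_cornerR 0.73 [582. 102.   0.]
top bookend_toe 0.83 [546. -18.   9.]
top bookend_toe 0.5 [574. 100.   9.]
top bookend_cornerL 0.93 [471.  72.   0.]
top bookend_cornerR 0.76 [582.  95.   0.]
foot 1139 [array([535.1,  40.3]), array([107.1, 108.7]), np.float64(10.3)] [529.1  54.7  17.5]
platetop 101 [array([556.3,  56.4]), array([ 85.4, 140.4]), np.float64(40.2)] [530.5  89.6 129.9]
plate 486 [array([566.1,  52.8]), array([ 85.1, 183.4]), np.float64(45.3)] [533.9  89.8  83.9]
plate face: angle 9.68 y at mean 533.9 91.9 n 464 x [478.8 576.8]
```

View pics/crop7.png

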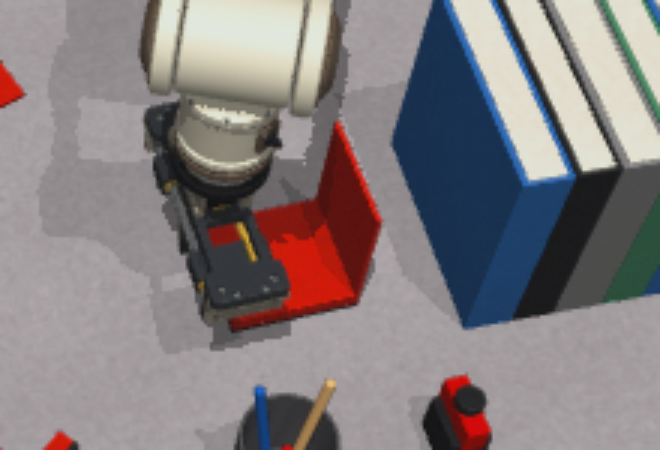

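```bash
python3 -m creep '[[-0.0104,0.0313,0,-0.0018],[-0.0104,0.0313,0,-0.0018],[-0.0104,0.0313,0,-0.0018],[-0.0104,0.0313,0,-0.0018],[-0.0104,0.0313,0,-0.0018],[-0.0104,0.0313,0,-0.0018],[-0.0104,0.0313,0,-0.0018],[0,0,0,0],[0,0,0,0]]'; python3 m.py 8
```

```text
t: 11.07
position: [523.3, 38.7, 196.6]
orientation: [0.659, 0.753, -0.0, -0.001]
force: [-1.2, 0.5, -0.6]
grip_width: 60.0
[523.3  38.7 196.6] yaw 7.63 F [-1.2  0.5 -0.6] t 11.0667
scene bookend_toe 0.55 [529.  58.   9.]
scene bookend_cornerL 0.56 [462. 152.   0.]
scene bookend_cornerR 0.63 [560. 168.   0.]
top bookend_toe 0.3 [506. 168.   9.]
top bookend_cornerL 0.62 [450. 144.   0.]
top bookend_cornerR 0.92 [564. 161.   0.]
top bookend_cornerR 0.34 [449. 150.   0.]
foot 1048 [array([515.5, 107. ]), array([106.2, 111.1]), np.float64(8.0)] [508.1 123.6  17.7]
platetop 99 [array([538.2, 119.6]), array([ 85.7, 147. ]), np.float64(36.5)] [517.7 157.2 129.9]
plate 507 [array([533.7, 106.3]), array([148.9, 141.4]), np.float64(4.3)] [515.2 154.9  84.4]
plate face: angle 7.52 y at mean 515.2 158.2 n 473 x [460.1 559.5]
```

View pics/crop8.png

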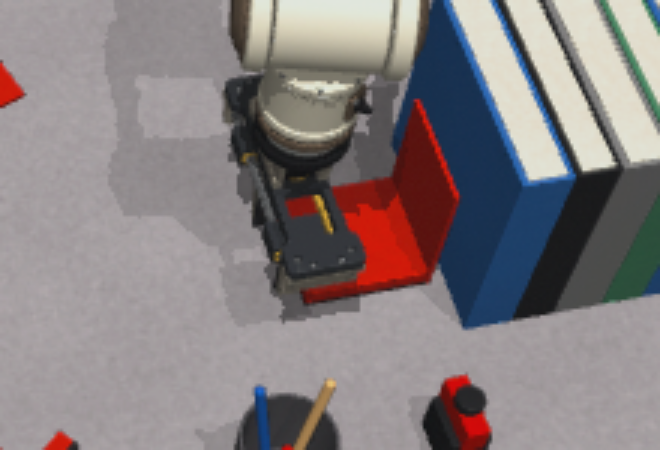

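Angle 7.5°, centred to within about 2 mm, gap about 11 mm. I'll close it slowly and watch the force.

```bash
python3 -m creep '[[-0.0013,0.01,0,0],[-0.0013,0.01,0,0],[-0.0013,0.01,0,0],[0,0,0,0]]'; python3 -m creep '[[-0.0004,0.0033,0,0],[-0.0004,0.0033,0,0],[0,0,0,0]]'
```

```text
t: 11.8
position: [522.9, 46.8, 197.1]
orientation: [0.659, 0.752, -0.0, 0.0]
force: [0.6, -1.6, -0.9]
grip_width: 60.2
t: 12.05
position: [522.7, 48.5, 197.1]
orientation: [0.659, 0.752, -0.0, 0.0]
force: [1.1, -2.9, -0.8]
grip_width: 60.3
```

```bash
python3 -m creep '[[-0.0004,0.0033,0,0],[0,0,0,0]]'; python3 -m creep '[[-0.0004,0.0033,0,0],[0,0,0,0]]'; python3 m.py 9
```

```text
t: 12.22
position: [522.5, 49.5, 197.1]
orientation: [0.659, 0.752, -0.0, 0.0]
force: [1.1, -3.2, -0.8]
grip_width: 59.6
t: 12.38
position: [522.4, 50.6, 197.1]
orientation: [0.659, 0.752, -0.0, -0.0]
force: [1.9, -2.4, -1.4]
grip_width: 60.0
[522.4  50.6 197.1] yaw 7.57 F [ 1.9 -2.4 -1.4] t 12.3833
scene bookend_toe 0.57 [521.  62.   9.]
scene bookend_cornerL 0.64 [459. 157.   0.]
scene bookend_cornerR 0.94 [568. 176.   0.]
top bookend_cornerL 0.71 [453. 166.   0.]
foot 1007 [array([514.4, 116.1]), array([106.2, 109.4]), np.float64(8.6)] [506.3 134.4  17.6]
platetop 101 [array([539.3, 132.6]), array([ 83.8, 155.1]), np.float64(41.7)] [513.7 167.1 129.8]
plate 505 [array([533.6, 116.4]), array([149.7, 125.1]), np.float64(1.4)] [512.4 164.5  83.2]
plate face: angle 7.48 y at mean 512.4 167.8 n 471 x [459.  558.9]
```

View pics/crop9.png

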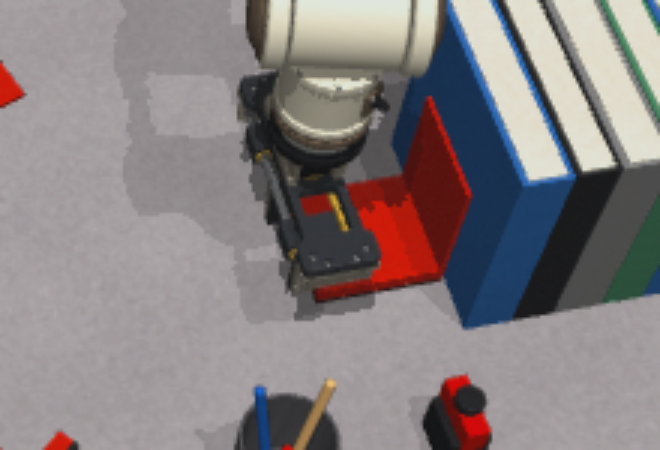

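```bash
for i in 1; do python3 -m creep '[[-0.0002,0.002,0,0],[0,0,0,0]]'; python3 -m creep '[[-0.0002,0.002,0,0],[0,0,0,0]]';python3 -m creep '[[-0.0002,0.002,0,0],[0,0,0,0]]'; done | egrep 'pos|force'
```

```text
position: [522.4, 51.1, 197.1]
force: [-0.0, -3.2, -0.1]
position: [522.3, 51.7, 197.1]
force: [1.0, -4.3, 0.1]
position: [522.2, 52.3, 197.1]
force: [1.0, -3.5, -0.5]
```

```bash
(python3 -m creep '[[-0.0002,0.002,0,0],[0,0,0,0]]'; python3 -m creep '[[-0.0002,0.002,0,0],[0,0,0,0]]';python3 -m creep '[[-0.0002,0.002,0,0],[0,0,0,0]]') | egrep 'pos|force'; python3 m.py 10 | egrep -v corner
```

```text
position: [522.2, 52.8, 197.1]
force: [1.1, -4.5, -0.4]
position: [522.2, 53.0, 197.1]
force: [1.3, -6.8, -0.7]
position: [522.2, 53.2, 197.1]
force: [-0.3, -8.9, -1.0]
[522.2  53.2 197.1] yaw 7.6 F [-0.3 -8.9 -1. ] t 13.7833
scene bookend_toe 0.74 [532.  63.   9.]
foot 970 [array([514.2, 119.3]), array([105.3, 108.6]), np.float64(6.2)] [506.1 136.6  17.6]
platetop 96 [array([538.8, 135.1]), array([ 83.8, 152.9]), np.float64(39.8)] [516.  169.5 130. ]
plate 498 [array([533.1, 116.3]), array([149.7, 127.5]), np.float64(1.9)] [512.9 166.8  83.4]
plate face: angle 7.71 y at mean 512.9 170.1 n 468 x [459.4 557.8]
```

Contact: the force is rising and the arm has stalled. I'll press a little more to seat it flat, then back straight off.

```bash
(python3 -m creep '[[-0.0003,0.003,0,0],[0,0,0,0]]'; python3 -m creep '[[-0.0003,0.003,0,0],[0,0,0,0]]'; python3 -m creep '[[-0.0003,0.003,0,0],[0,0,0,0],[0,0,0,0]]') | egrep 'pos|force'
```

```text
position: [522.1, 53.6, 197.1]
force: [-0.4, -13.1, -0.5]
position: [522.1, 53.9, 197.2]
force: [0.9, -15.1, -1.1]
position: [522.1, 54.2, 197.2]
force: [-0.4, -18.8, -2.6]
```

Retreating along the cover normal, then up and clear.

```bash
python3 -m creep '[[0.0013,-0.01,0,0],[0.0026,-0.02,0,0],[0.008,-0.06,0,0],[0.01,-0.08,0,0],[0.01,-0.08,0,0],[0,0,0.1,0],[0,0,0.12,0],[0,0,0.12,0],[0,0,0.12,0],[0,0,0.12,0]]'; python3 -m creep '[[0,-0.12,0,0],[0,-0.12,0,0],[0,-0.12,0,0],[0,-0.12,0,0],[0,-0.12,0,0],[0,0,0,0],[0,0,0,0],[0,0,0,0]]'; python3 m.py 11
python3 - <<'E'
from h import *
for c in("scene","top"):
    p=r.grab_frame(c)
    for l in["binders","stamp","pen_cup"]:
        for o in r.outline_of(p,l)[:1]:
            m=o["region"]&(p["z_map"]>0);v,u=np.nonzero(m);Y=world(p,np.c_[u,v])
            print(c,l,round(o["confidence"],2),np.percentile(Y,[3,50,97],axis=0).round().tolist())
    a=cv2.imread(f"pics/{c}0.png");cv2.imwrite(f"pics/diff{c}.png",cv2.absdiff(a,p["frame"][:,:,::-1]))
E
```

```text
t: 15.6
position: [531.0, -17.7, 372.7]
orientation: [0.659, 0.752, 0.001, -0.001]
force: [-0.5, -0.4, -0.3]
grip_width: 59.8
t: 16.27
position: [531.4, -197.4, 370.8]
orientation: [0.659, 0.752, 0.001, -0.001]
force: [-0.3, 0.7, 0.5]
grip_width: 60.3
[ 531.4 -197.4  370.8] yaw 7.57 F [-0.3  0.7  0.5] t 16.2667
scene bookend_toe 0.68 [528.  65.   9.]
scene bookend_cornerL 0.71 [451. 169.   0.]
scene bookend_cornerR 0.59 [564. 175.   0.]
top bookend_toe 0.65 [519.  67.   9.]
top bookend_cornerL 0.71 [443. 163.   0.]
top bookend_cornerR 0.94 [550. 175.   0.]
foot 2368 [array([514.3, 117.2]), array([107.8, 109.1]), np.float64(7.7)] [514.1 116.6  17.5]
platetop 124 [array([506.1, 169.7]), array([103.3,   8. ]), np.float64(7.9)] [504.9 169.6 130. ]
plate 731 [array([508.4, 169.8]), array([105.1,   9. ]), np.float64(7.9)] [509.2 169.   82. ]
plate face: angle 7.76 y at mean 509.2 168.9 n 709 x [458.6 557.8]
scene binders 0.97 [[410.0, 165.0, 12.0], [548.0, 261.0, 212.0], [603.0, 380.0, 219.0]]
scene stamp 0.69 [[674.0, 136.0, 1.0], [714.0, 148.0, 51.0], [732.0, 174.0, 84.0]]
scene pen_cup 0.95 [[700.0, -27.0, 2.0], [733.0, 9.0, 61.0], [774.0, 44.0, 138.0]]
top binders 0.96 [[395.0, 164.0, 15.0], [486.0, 263.0, 212.0], [587.0, 457.0, 219.0]]
top stamp 0.87 [[678.0, 135.0, 8.0], [698.0, 146.0, 60.0], [727.0, 165.0, 84.0]]
top pen_cup 0.22 [[561.0, -504.0, 8.0], [583.0, -475.0, 131.0], [615.0, -456.0, 202.0]]
```

View pics/scene11.png

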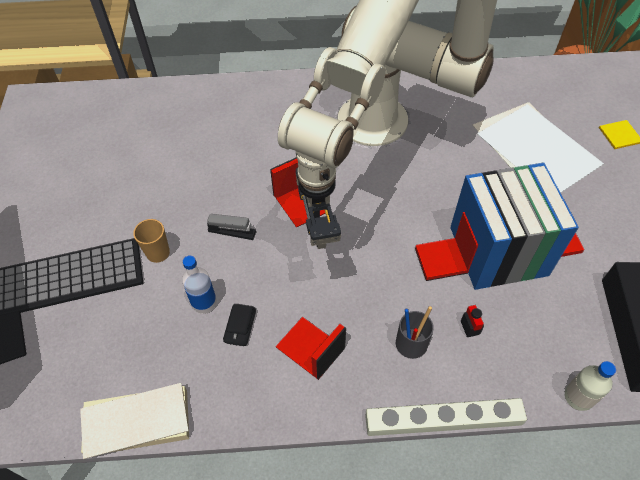

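View pics/top11.png

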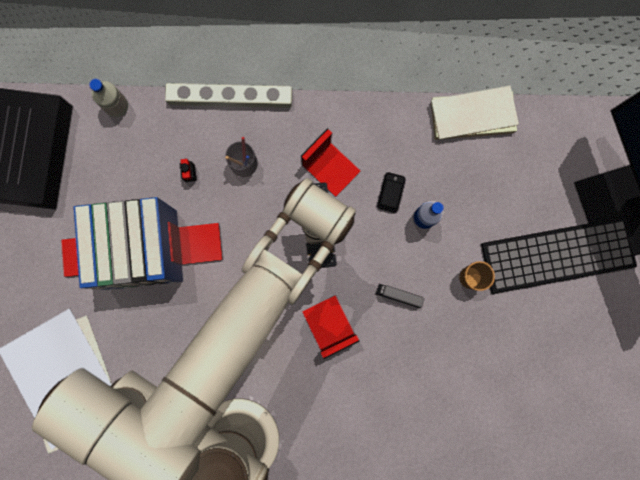

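View pics/diffscene.png

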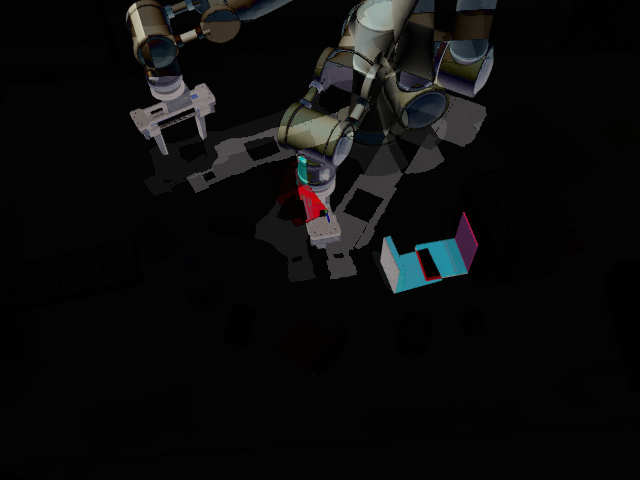

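The bookend stands flush against the blue cover, at pixel (450,250) in the scene view. The difference image shows only the arm, shadows and the bookend changed. Plate back at y of about 173.9 against the cover's 173.8, 7.8° against 7.5°. Handing in.

```bash
python3 -c "
from plant import r
print(r.job_done())"
```

```text
the job is handed in; nothing more can be done
None
```

The red bookend is standing on its foot again, with its plate flat against the end binder, and I've handed the job in. I pushed its raised foot over with both fingers, away from the binders. Then I pushed it along the desk from the toe end, turning it to match the cover, until the force rose to about 19 N. After that I backed the arm off so it touches nothing.

Last checks, with the arm clear:
- **Flat against the cover:** the back of the plate measured y = 173.9 mm and the cover 173.8 mm. The angles were 7.8° and 7.5°, which agree within measurement noise.
- **Near the middle:** the plate is centred about 1 mm from the middle of the cover (x = 508 mm against 507 mm).
- **Nothing else moved:** comparing the scene camera's first and last pictures, only the arm, its shadows and the bookend changed. The binder, stamp and pen cup positions also matched.
- **Time:** the robot clock read about 16 s, against the 56 s limit.

Two readings were off:
- **Corner points:** some from the trained networks were 5–15 mm out, so I used the depth measurements instead.
- **Pen cup:** the last top-view detection was a false match at 0.22 confidence, and the scene view showed the cup unmoved.

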